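Fit the vial carriage to the photometer rail

ROBOT

A 7-joint arm with a two-finger parallel gripper is mounted at the origin on a cart in front of the work surface, level with it; the furniture and walls round the work are solid. World frame = base frame: x ahead of the robot, y to its left, z up, the work surface at z = 0. Lengths are in m, angles in rad, forces in N, time in s.
With the tool pointing down it reaches from about 0.425 to 0.95 m from the base axis. Payload 16.7 kg.
Tool frame: the origin (TCP) lies at the very end of the fingers, on their centre line; the grasp point (between the pads) lies 19 mm behind it (env.hold_point_z is the distance from the TCP to the grasp point, in m); z points along the fingers, y is the line along which they close (so a half turn about z gives the same grasp; the last joint's range is limited). The gripper opens to 94 mm and grips with 3 to 60 N. Pads are 16 mm wide; open, the fingers measure 119 mm over their backs; the gripper's body (75 mm by 177 mm) begins 78 mm behind the grasp point.
Start: joints at [1.115, 0.426, 0.074, 1.606, -0.034, 1.111, -0.067], TCP at [0.204, -0.643, 0.205] pointing down, gripper open.
Joint ranges: [-2.85, 2.85], [-0.5, 2.14], [-1.23, 1.37], [0.21, 2.46], [-1.02, 4.16], [0.16, 2.05], [-2.73, 2.73]. Speed limits (rad/s): [1.89, 1.89, 2.39, 2.39, 3.01, 3.01, 3.01].

INTERFACE

Orientations are given as a unit quaternion [x, y, z, w].
In Python, from plant import env, vision, nets gives the robot as it stands. The module is installed in compiled form; this text tells all that it offers.
- The arm moves only by the shell command python3 -m crank 'ROWS'. ROWS is JSON, a list of rows, each a list of 5 numbers: the shift along the tool's x, y, z in mm, then the turn about the tool's z in rad, then the opening, from 0 (shut) to 1 (fully open). In form: [[tx, ty, tz, yaw, jaw], ...]. A call has 1 to 5 rows; each row shifts and turns the commanded pose from where the row before left it, along the tool's axes as they then stand; what a row does not reach is not made up. A row lasts 1/8 s, in which the tool goes at most 62.5 mm and 10.7 degrees, less where a joint would pass 70% of its speed; a pose out of reach is approached as far as the arm can. A call with a gripper value outside its range is refused whole. The fingers move at their own pace and stop on an object; the grip force is fixed at half the most. Time passes only in rows, so rows that do not move let the fingers close. It gives the time, the measured TCP pose, the force, the opening and the grip force at its end, in the units of the state.
- env.sense(): the state, without advancing time (a new reading comes with each control period).
- vision.get_image(name): name is "scene" or "top"; returns the picture (384x512x3 uint8, red, green, blue); there is no depth.
- vision.get_calibration(name): a dict with "fx", "fy", "cx", "cy" (pixels), "dist_coeffs" ([k1, k2, p1, p2, k3] as OpenCV has them; the pictures are not rectified), "eye" and "orientation" of the camera in the world. Camera axes: x right, y down, z forward; pixel columns grow to the right and rows downward; lengths in m; the calibration is good to about 2 mm. A picture is of the moment at which its call begins. get_calibration takes no time and is no camera call.
- env.sign_off(): hands the job in; it is judged then, once.
Trained networks look in the newest picture that a camera, given by its name, has taken for a name from the list of things; names that differ only in an ending like _2 or _b are one class to them, and where a whole thing is asked for, a point or a joint stands for the part that bears it (a point fixed in the world has none). Each returns a list of dicts, best first, with "conf" (0 to 1); they miss things now and then, are a little off and sometimes report something else, mostly with a low value. They report only what shows in the picture. A call takes as long as a camera call.
- nets.regions_of(camera, label): "pixels" (384x512 bool, what is visible of it) and "uv" ([column, row] in pixels, amid what is visible of it).
The state is a dict: "time_s": time; "joint_pos": joint angles; "joint_velocities": joint speeds; "tau": joint torques, N m; "eef_pos": TCP position; "tool_rot": TCP orientation; "force": force on the tool from outside, world axes, zero at the start; "moment": the same for the moment, N m; "finger_gap": opening from 0.0 (shut) to 1.0 (fully open); "finger_force": force on a finger pad.
Only numpy, scipy, OpenCV 4.12 (cv2) and the standard library are available. Lean on these libraries where they do the work, as an engineer would, in place of code of your own. Each camera call takes 0.05 s, during which the arm holds its last target. There are 200 camera calls.

TASK

Slide the vial carriage onto the dovetail rail from its tapered end until it rests against the lamp housing, then swing the side clamp lever all the way over towards the lamp to tighten it. Finally stand the slim white-capped vial that stands beside the amber bottle upright in the carriage's round socket, fully down; do not knock the vial over, and leave the amber bottle and the measuring cup behind the rail where they are.

Things in the scene. Friction and masses are not known exactly. Their poses are not given: they have to be found in the camera images.
- rail: photometer rail, fixed to the desk. Origin: centre of the underside of its aluminium base plate (340 mm along x, 90 along y, 12 thick); z up. Its x axis is the slide direction, from the bare landing end of the plate (x = -170) towards the grey lamp housing; its +y side faces the robot. Dovetail and housing stand on the plate along y = 0
- nose (a point): tip of the steel dovetail at plate level: x = -30, z = 12 mm in the rail's frame. The dovetail runs from there to the lamp housing, 14 mm high (top 26 above the desk), 23 wide at the foot and 36 at the top; its first 25 mm taper, 7 mm narrower on each side at the tip
- stop (a point): foot of the lamp housing's face, the end stop: x = 110, z = 12 mm in the rail's frame. The grey housing is 55 mm along x, 60 wide, with fins to 79 mm above the desk
- carriage: loose dark steel carriage, about 0.5 kg, 70 mm along x, 80 along y; deck top 25 above its underside; solid end faces but for the dovetail groove (26 wide at the foot, 39 at the top, 17 high, 1.5 play each side). Origin: centre of underside. Starts on the landing end, x along the rail's x, up to 5 mm and 0.08 rad out of line; slides easily. Home: origin at x = 75 mm in the rail's frame
- socket (a point): centre of the floor of the round black vial socket in the middle of the carriage, 28 mm above the carriage's underside; bore 29 mm, depth 30 mm (rim 58 mm above the underside), outer diameter 39 mm
- clamp_knob (a joint): angle of the clamp knob on the carriage's +y side: 0 = loose, 1.55 = tight (end of travel); starts between 0 and 0.3. Its axis is level, along the carriage's y, at its x = 0, 16 mm above its underside. The black knob (25 mm diameter) carries one lever. It stays where left; 3 to 6 N at the ball turns it, a brass pad gripping the dovetail from about 1.3 on
- lever_ball (a point): centre of the 13 mm black ball at the end of the clamp lever, 55 mm from the knob's axis. The steel lever, 8 mm thick, swings in a plane 50 mm from the carriage's middle in y. At joint 0 it leans 0.6 rad back from vertical (away from the lamp); it swings over the top to 0.95 rad forward at 1.55
- vial: slim clear glass vial with a white cap, 25 diameter, 61 tall, 22 g, standing at the front of the desk, left of the rail, 0.08 to 0.2 m from the amber bottle (not the vials at the back). Origin: centre of its underside, z up
- amber_bottle: bystander: wider brown glass bottle with a white cap, 33 diameter, 69 tall, standing near the vial (the two may change places). Origin: centre of its underside
- cup: bystander: clear plastic measuring cup, 70 diameter, 47 tall, on the desk behind the rail. Origin: centre of its underside

How it is judged:
On the way, in this order (a step that is already met when the one before it is completed fails the run):
1. the carriage is on the dovetail and against the lamp housing, clamp still loose (x of carriage in the frame of rail above 0.072 m and y of carriage in the frame of rail between -0.004 and 0.004 m and z of carriage in the frame of rail below 0.018 m and angle between the x axis of carriage and the x axis of rail, either way round below 0.08 rad and value of joint clamp_knob below 0.8 rad), for 0.2 s.
2. the clamp is tightened with the carriage home (x of carriage in the frame of rail above 0.072 m and value of joint clamp_knob above 1.4 rad), for 0.2 s.
At the end, for the whole second after the job is handed in: the carriage sits on the dovetail within 3 mm of the lamp housing, the clamp is at 1.4 rad or more, and the vial stands upright (within 0.12 rad) at rest on the socket's floor (within 4 mm) (all of step 2 and y of carriage in the frame of rail between -0.004 and 0.004 m and z of carriage in the frame of rail below 0.018 m and angle between the x axis of carriage and the x axis of rail, either way round below 0.08 rad and horizontal distance between vial and socket below 0.006 m and z of vial in the frame of socket below 0.004 m and angle between vial's own z axis and vertical below 0.12 rad and linear speed of each of vial, carriage below 0.02 m/s); the robot touches nothing.
It fails at once if the amber bottle is moved by more than 30 mm (distance of amber_bottle from where it was at the start of the episode above 0.03 m).
It fails at once if the measuring cup is moved by more than 30 mm (distance of cup from where it was at the start of the episode above 0.03 m).
It fails at once if the vial is tipped over (angle between vial's own z axis and vertical above 0.7 rad).
It also fails if it takes over 69 s, if anything falls off the work surface, if the arm or the gripper's body presses on something with over 40 N, if the wrist force passes 120 N, or if a joint passes its speed limit or range.

## Working session

There is one attempt and no reset: what is moved stays moved. The work goes in short steps, Python scripts to look and compute and a shell command to move; the robot and the scene stay as the last step left them, time stands still between calls to the robot, and variables do not carry over. Pictures are saved under pics/ and viewed, at most 10 in all, crops included, and the job is handed in when it is done.

```bash
mkdir -p pics; cat > h.py <<'E'
import numpy as np,cv2
from plant import env,vision,nets
from scipy.spatial.transform import Rotation as R
def cal(n):
    c=vision.get_calibration(n);K=np.array([[c['fx'],0,c['cx']],[0,c['fy'],c['cy']],[0,0,1.]])
    return K,np.array(c['dist_coeffs'],float),np.array(c['eye']),c['orientation']
def Rm(o):
    o=np.array(o,float); return R.from_quat(o).as_matrix() if o.size==4 else o.reshape(3,3)
def ray(n,uv):
    K,d,e,o=cal(n);p=cv2.undistortPoints(np.array([[uv]],float),K,d)[0,0]
    return e,Rm(o)@np.array([p[0],p[1],1])
def at(n,uv,z):
    e,r=ray(n,uv);return e+r*(z-e[2])/r[2]
def proj(n,P):
    K,d,e,o=cal(n);M=Rm(o).T
    return cv2.projectPoints(np.atleast_2d(np.array(P,float)),cv2.Rodrigues(M)[0],-M@e,K,d)[0][:,0]
def save(n,f,crop=None,s=1):
    im=vision.get_image(n)[...,::-1]
    if crop: a,b,c,d=crop;im=im[b:d,a:c]
    cv2.imwrite('pics/'+f,cv2.resize(im,None,fx=s,fy=s,interpolation=cv2.INTER_CUBIC))
def pose():
    s=env.sense();print(s['time_s'],np.round(s['eef_pos'],4),np.round(R.from_quat(s['tool_rot']).as_matrix(),3).tolist(),np.round(s['force'],1),s['finger_gap'])
E
python3 - <<'E'
from h import *
pose()
save('top','t0.png',s=1.5);save('scene','s0.png',s=1.5)
for n in('top','scene'):
    print(n,vision.get_calibration(n))
    for l in('rail','carriage','socket','clamp_knob','lever_ball','vial','amber_bottle','cup'):
        for r in nets.regions_of(n,l)[:2]:
            y,x=np.where(r['pixels']);print(n,l,round(r['conf'],2),np.round(r['uv'],1),x.min(),x.max(),y.min(),y.max(),np.round(at(n,r['uv'],0),3))
E
```

```text
0.0 [ 0.2037 -0.6431  0.2048] [[0.953, 0.302, -0.0], [0.302, -0.953, 0.001], [-0.0, -0.001, -1.0]] [0.  1.2 0.4] 1.0019408437505393
top {'fx': 430.47956817894044, 'fy': 430.47956817894044, 'cx': 256.5234399341845, 'cy': 186.561118805364, 'dist_coeffs': array([-0.00618225,  0.        ,  0.        ,  0.        ,  0.        ]), 'eye': array([0.47878332, 0.04312726, 1.09893726]), 'orientation': array([-0.69696367,  0.71575709, -0.02441986,  0.03656647])}
top rail 0.87 [307.  213.4] 252 389 190 246 [ 0.502 -0.066  0.   ]
top carriage 0.59 [367.9 225.4] 351 386 205 249 [ 0.468 -0.219  0.   ]
top socket 0.78 [368.8 226.7] 351 386 205 249 [ 0.464 -0.221  0.   ]
top cup 0.67 [364.3 125.1] 352 381 110 138 [ 0.726 -0.222  0.   ]
scene {'fx': 348.35167620617716, 'fy': 348.35167620617716, 'cx': 260.17169256630643, 'cy': 187.7344540566853, 'dist_coeffs': array([-0.01944268,  0.        ,  0.        ,  0.        ,  0.        ]), 'eye': array([0.19817119, 0.65244686, 0.56869899]), 'orientation': array([-0.25883351,  0.8401127 , -0.45906264,  0.12836419])}
scene rail 0.64 [305.2 211. ] 264 362 185 240 [ 0.506 -0.057  0.   ]
scene carriage 0.77 [340.7 185.2] 325 359 167 194 [ 0.478 -0.237  0.   ]
scene socket 0.63 [341.2 182.2] 323 363 166 195 [ 0.483 -0.255  0.   ]
scene clamp_knob 0.64 [355.  188.3] 352 363 171 192 [ 0.435 -0.246  0.   ]
scene vial 0.83 [207.2 302.9] 200 214 287 317 [0.525 0.327 0.   ]
scene amber_bottle 0.61 [276.7 268.9] 270 285 253 285 [0.459 0.17  0.   ]
scene cup 0.8 [270.7 158.3] 262 282 148 169 [ 0.744 -0.258  0.   ]
scene cup 0.67 [206.4 301. ] 200 214 288 316 [0.529 0.324 0.   ]
```

View pics/t0.png

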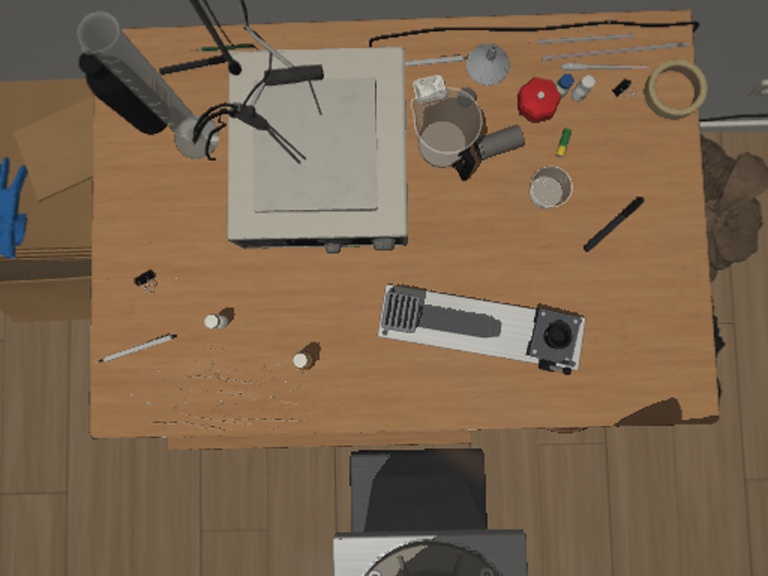

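View pics/s0.png

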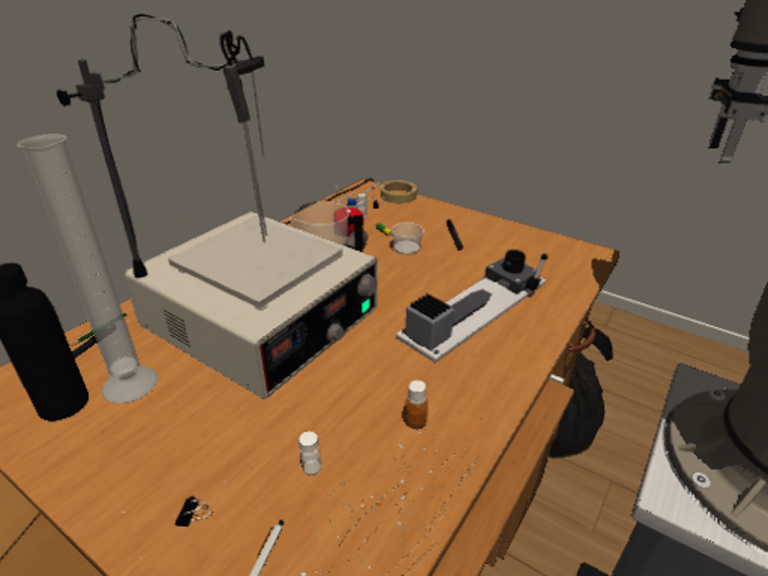

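The top view shows the rail with its lamp housing at the left (crop 1.5x: 385–585, 285–370), the carriage at its right end, the vial at about (215,320) and the amber bottle at (302,360). The cup is at (550,187). Next I'll measure the rail and carriage precisely.

```bash
python3 - <<'E'
from h import *
save('top','t1.png',(245,180,395,255),5.3)
print(proj('top',[[.5,-.06,0],[.5,-.06,.07]]))
E
```

```text
[[304.7399343  214.27156562]
 [307.48114573 213.63062838]]
```

View pics/t1.png

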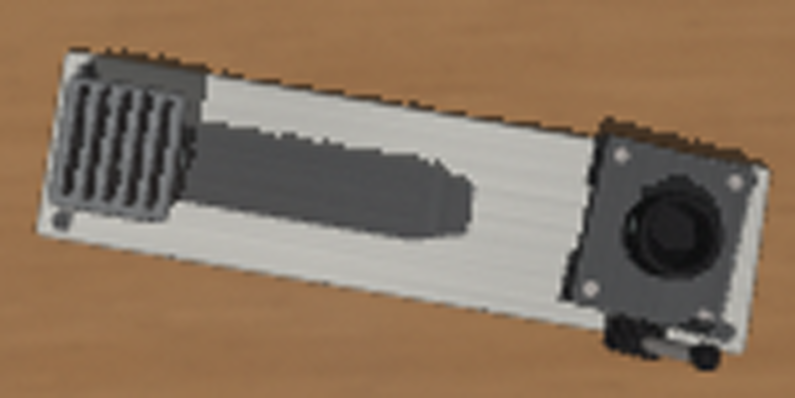

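The crop shows plate corners at (68,50), (38,234), (743,352) and (768,168). The socket rim is centred near (673,228) and the lever ball is at (706,357).

```bash
cat >> h.py <<'E'
def rail(): 
    import json; o,a=json.load(open('rail.json')); return np.array(o),a
def R2W(p):
    o,a=rail();c,s=np.cos(a),np.sin(a);p=np.atleast_2d(p);return np.c_[o[0]+c*p[:,0]-s*p[:,1],o[1]+s*p[:,0]+c*p[:,1],p[:,2]]
def W2R(p):
    o,a=rail();c,s=np.cos(a),np.sin(a);d=np.array(p)[:2]-o[:2];return np.array([c*d[0]+s*d[1],-s*d[0]+c*d[1]])
E
python3 - <<'E'
from h import *
import json
from scipy.optimize import least_squares
f=lambda u:np.array([(u[0]+.5)/5.3-.5+245,(u[1]+.5)/5.3-.5+180])
loc=np.array([[.17,-.045],[.17,.045],[-.17,.045],[-.17,-.045]])
W=np.array([at('top',f(u),.012)[:2] for u in[(68,50),(38,234),(743,352),(768,168)]])
g=lambda p:(np.c_[p[0]+np.cos(p[2])*loc[:,0]-np.sin(p[2])*loc[:,1],p[1]+np.sin(p[2])*loc[:,0]+np.cos(p[2])*loc[:,1]]-W).ravel()
s=least_squares(g,[.49,-.1,1.4]);print(s.x,np.round(s.fun*1000,1))
json.dump([[s.x[0],s.x[1]],s.x[2]],open('rail.json','w'))
for n,u,z in[('nose',(472,205),.026),('sock',(673,228),.070),('ball',(706,357),.07),
 ('deckTL',(600,133),.037),('deckTR',(757,170),.037),('deckBL',(580,300),.037)]:
    w=at('top',f(u),z);print(n,w.round(4),(W2R(w)*1000).round(1))
# scene check: socket rim, and ball, vial, bottle
img=np.array
def tri(a,b):
    e1,r1=ray('top',a);e2,r2=ray('scene',b);r1/=np.linalg.norm(r1);r2/=np.linalg.norm(r2)
    t=np.linalg.lstsq(np.c_[r1,-r2],e2-e1,rcond=None)[0];p,q=e1+t[0]*r1,e2+t[1]*r2;return (p+q)/2,np.linalg.norm(p-q)
S=lambda u:((u[0]+.5)/1.5-.5,(u[1]+.5)/1.5-.5)
print('ball',tri(f((706,357)),S((544,257))))
print('vialcap',tri(S((211,322)),S((309,438))),'bottlecap',tri(S((301,361)),S((417,386))))
print('vial nets scene',proj('scene',[R2W([.075,0,.07])[0],R2W([-.17,.045,.012])[0],R2W([.17,.045,.012])[0]])*1.5)
E
```

```text
[ 0.49084575 -0.09830303  1.37825873] [ 0.8  1.5 -0.3  2.2 -1.4 -1.3  0.9 -2.3]
nose [ 0.4877 -0.1287  0.026 ] [-30.5  -2.8]
sock [ 0.4747 -0.2109  0.07  ] [-113.6   -5.7]
ball [ 0.4172 -0.2228  0.07  ] [-136.3   48.5]
deckTL [ 0.5194 -0.1875  0.037 ] [-82.1 -45. ]
deckTR [ 0.5003 -0.2591  0.037 ] [-156.   -40.1]
deckBL [ 0.4427 -0.1748  0.037 ] [-84.3  32.6]
ball (array([ 0.41760384, -0.22070477,  0.07823134]), np.float64(9.451548847109379e-05))
vialcap (array([0.50904728, 0.34308423, 0.05910694]), np.float64(0.0008414805861673992)) bottlecap (array([0.44327204, 0.19715384, 0.06610743]), np.float64(0.0012241356739014074))
vial nets scene [[453.495497   293.03564723]
 [545.54354206 278.51726707]
 [434.97953405 357.48139796]]
```

```bash
cat >> h.py <<'E'
def st():
    s=env.sense();M=Rm(s['tool_rot']);o,a=rail();p=s['eef_pos'];c,q=np.cos(a),np.sin(a);F=s['force']
    print('t%.2f rail xyz mm'%s['time_s'],(W2R(p)*1000).round(1),round(p[2]*1000,1),'yaw err(tool z)',round(float(np.arctan2(M[1,0],M[0,0])-a),4),'F rail',np.round([c*F[0]+q*F[1],-q*F[0]+c*F[1],F[2]],1),'gap',round(s['finger_gap'],3),'grip',s['finger_force'],'q7',round(s['joint_pos'][6],2))
E
python3 -m crank '[[0,0,0,-0.18,1],[0,0,0,-0.18,1],[0,0,0,-0.18,1],[0,0,0,-0.18,1],[0,0,0,-0.18,0.8]]'
python3 -m crank '[[0,0,0,-0.17,0.7],[0,0,0,0,0.7]]'
python3 -c "from h import *;st()"
```

```text
time_s: 1.58
eef_pos: [0.2038, -0.6434, 0.2054]
tool_rot: [0.822, 0.57, 0.0, -0.0]
force: [0.8, -0.1, 0.8]
finger_gap: 0.926
finger_force: 0.0
time_s: 1.82
eef_pos: [0.2036, -0.6435, 0.2054]
tool_rot: [0.773, 0.635, 0.0, -0.0]
force: [0.3, 0.1, -0.3]
finger_gap: 0.724
finger_force: 0.0
t1.82 rail xyz mm [-590.1  177.6] 205.4 yaw err(tool z) -0.0027 F rail [ 0.2 -0.3 -0.3] gap 0.724 grip 0.0 q7 0.92
```

```bash

python3 -m crank '[[53,20,0,0,0.58],[53,20,0,0,0.58],[53,20,0,0,0.58],[53,20,0,0,0.58],[53,20,0,0,0.58]]'
python3 -m crank '[[53,20,0,0,0.58],[53,20,0,0,0.58],[53,20,0,0,0.58],[49,22,0,0,0.58],[0,0,0,0,0.58]]'
python3 -m crank '[[0,0,40,0,0.58],[0,0,40,0,0.58],[0,0,20,0,0.58],[0,0,0,0,0.58]]'
python3 - <<'E'
from h import *
st();save('top','t2.png',(290,160,400,260),5);save('scene','s2.png',(270,130,400,240),5)
E
```

```text
time_s: 2.45
eef_pos: [0.3539, -0.4011, 0.2057]
tool_rot: [0.774, 0.633, 0.0, 0.0]
force: [1.3, -0.2, -0.1]
finger_gap: 0.579
finger_force: 0.0
time_s: 3.08
eef_pos: [0.4758, -0.2106, 0.2058]
tool_rot: [0.772, 0.636, 0.001, 0.0]
force: [-0.6, -1.1, 0.3]
finger_gap: 0.581
finger_force: 0.0
time_s: 3.58
eef_pos: [0.4725, -0.2147, 0.1044]
tool_rot: [0.773, 0.634, -0.001, -0.001]
force: [0.2, -0.4, 0.3]
finger_gap: 0.58
finger_force: 0.0
t3.58 rail xyz mm [-117.7   -4.2] 104.4 yaw err(tool z) -0.0052 F rail [-0.4 -0.3  0.3] gap 0.58 grip 0.0 q7 -0.05
```

View pics/s2.png

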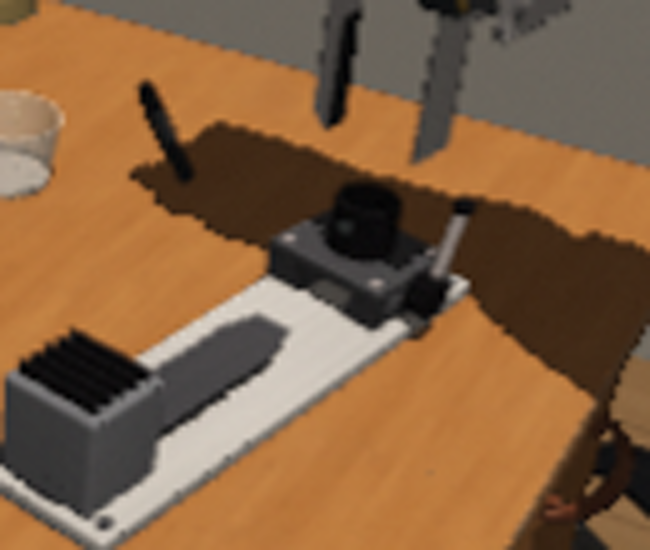

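The scene view shows the fingers above the socket. The rim centre is at about (368,197) in the crop and the groove faces the nose.

```bash
python3 - <<'E'
from h import *
w=at('scene',((368.5)/5-.5+270,197.5/5-.5+130),.07);print(W2R(w)*1000)
w=at('scene',((462.5)/5-.5+270,206.5/5-.5+130),.078);print(W2R(w)*1000)
p=proj('scene',[R2W([-.03,0,.026])[0],R2W([.11,0,.026])[0]]);print((p+.5-[270,130])*5)
E
python3 -m crank '[[0,0,30,0,0.58],[0,0,22,0,0.58],[0,0,8,0,0.58],[0,0,0,0,0.58]]'
```

```text
[-117.53421398   -3.39269486]
[-135.35876513   46.24685769]
[[274.88216767 321.25128616]
 [113.60576231 426.85722951]]
time_s: 4.18
eef_pos: [0.474, -0.2146, 0.0461]
tool_rot: [0.772, 0.635, 0.0, 0.0]
force: [0.1, 0.5, 0.0]
finger_gap: 0.577
finger_force: 0.0
```

```bash
python3 -m crank '[[0,0,3,0,0.58],[0,0,0,0,0.3],[0,0,0,0,0.3],[0,0,0,0,0.3],[0,0,0,0,0.3]]'; python3 -c "from h import *;st()"
python3 -m crank '[[0,-2,0,0,0.3],[10,-1,0,0,0.3],[10,0,0,0,0.3],[8,0,0,0,0.3],[0,0,0,0,0.3]]'; python3 -c "from h import *;st()"
```

```text
time_s: 4.8
eef_pos: [0.4736, -0.2145, 0.0428]
tool_rot: [0.772, 0.635, -0.0, 0.0]
force: [-2.7, 1.2, 6.3]
finger_gap: 0.401
finger_force: 30.0
t4.80 rail xyz mm [-117.4   -5.3] 42.8 yaw err(tool z) -0.0015 F rail [0.7 2.8 6.3] gap 0.401 grip 30.001058476336766 q7 -0.11
time_s: 5.42
eef_pos: [0.4765, -0.1853, 0.0428]
tool_rot: [0.772, 0.636, 0.0, 0.0]
force: [-0.2, 2.9, 6.0]
finger_gap: 0.401
finger_force: 30.0
t5.42 rail xyz mm [-88.1  -2.6] 42.8 yaw err(tool z) -0.0006 F rail [2.8 0.8 6. ] gap 0.401 grip 30.00120702199638 q7 -0.16
```

```bash
python3 -m crank '[[8,-1,0,0,0.3],[8,0,0,0,0.3],[8,0,0,0,0.3],[0,0,0,0,0.3]]'|tail -0; python3 -c "from h import *;st()"
python3 -m crank '[[5,0,0,0,0.3],[5,0,0,0,0.3],[5,0,0,0,0.3],[0,0,0,0,0.3]]'|tail -0; python3 -c "from h import *;st()"
```

```text
t5.92 rail xyz mm [-64.1  -1.6] 42.8 yaw err(tool z) -0.0006 F rail [ 3.2 -0.1  6.7] gap 0.4 grip 30.001372045080643 q7 -0.21
t6.42 rail xyz mm [-49.6  -1.6] 42.8 yaw err(tool z) -0.0011 F rail [ 1.  -0.1  6. ] gap 0.401 grip 30.00115561822895 q7 -0.25Exception ignored on flushing sys.stdout:
BrokenPipeError: [Errno 32] Broken pipe
Exception ignored on flushing sys.stdout:
BrokenPipeError: [Errno 32] Broken pipe
```

```bash
python3 -m crank '[[4,0,0,0,0.3],[4,0,0,0,0.3],[4,0,0,0,0.3],[0,0,0,0,0.3]]'>/dev/null; python3 -c "from h import *;st()"
python3 -m crank '[[4,0,0,0,0.3],[4,0,0,0,0.3],[4,0,0,0,0.3],[0,0,0,0,0.3]]'>/dev/null; python3 -c "from h import *;st()"
```

```text
t6.92 rail xyz mm [-38.3  -1.1] 42.8 yaw err(tool z) -0.0016 F rail [-2.7  3.2  9.9] gap 0.398 grip 30.001905150711536 q7 -0.27
t7.42 rail xyz mm [-26.5  -0.6] 42.8 yaw err(tool z) -0.0017 F rail [-3.5  6.8 14.4] gap 0.397 grip 29.996720840135822 q7 -0.3
```

```bash
python3 -m crank '[[4,-1,-1,0,0.3],[4,0,0,0,0.3],[4,0,0,0,0.3],[0,0,0,0,0.3]]'>/dev/null; python3 -c "from h import *;st()"
python3 -m crank '[[4,0,0,0,0.3],[4,0,0,0,0.3],[4,0,0,0,0.3],[0,0,0,0,0.3]]'>/dev/null; python3 -c "from h import *;st()"
```

```text
t7.92 rail xyz mm [-13.6  -0.1] 43.3 yaw err(tool z) -0.0007 F rail [ 1.3  0.6 -6.9] gap 0.395 grip 29.991481969154847 q7 -0.32
t8.43 rail xyz mm [-1.7 -0.2] 43.3 yaw err(tool z) -0.001 F rail [  3.1   2.6 -10.1] gap 0.399 grip 29.991403158746834 q7 -0.35
```

```bash
python3 -m crank '[[8,0,0.5,0,0.3],[8,0,0,0,0.3],[8,0,0,0,0.3],[8,0,0,0,0.3],[0,0,0,0,0.3]]'>/dev/null; python3 -c "from h import *;st()"
python3 -m crank '[[8,0,0,0,0.3],[8,0,0,0,0.3],[8,0,0,0,0.3],[8,0,0,0,0.3],[0,0,0,0,0.3]]'>/dev/null; python3 -c "from h import *;st()"
```

```text
t9.05 rail xyz mm [30.8 -0.3] 42.9 yaw err(tool z) -0.0003 F rail [ 1.3  4.6 -7.5] gap 0.399 grip 29.991820857467246 q7 -0.41
t9.68 rail xyz mm [63.  -0.3] 42.9 yaw err(tool z) -0.0005 F rail [ 1.5  4.9 -7.8] gap 0.398 grip 29.992025948449736 q7 -0.48
```

```bash
python3 -m crank '[[4,0,0,0,0.3],[4,0,0,0,0.3],[2,0,0,0,0.3],[0,0,0,0,0.3]]'>/dev/null; python3 -c "from h import *;st()"
python3 -m crank '[[2,0,0,0,0.3],[1,0,0,0,0.3],[0,0,0,0,0.3]]'>/dev/null; python3 -c "from h import *;st()"
```

```text
t10.18 rail xyz mm [72.3 -0.4] 42.9 yaw err(tool z) -0.0011 F rail [ 0.8  4.1 -7.6] gap 0.394 grip 29.990958012349438 q7 -0.5
t10.55 rail xyz mm [75.1 -0.4] 42.9 yaw err(tool z) -0.0013 F rail [-0.1  5.6 -8.3] gap 0.394 grip 29.989738686635974 q7 -0.51
```

```bash
python3 -m crank '[[1,0,0,0,0.3],[1,0,0,0,0.3],[0,0,0,0,0.3],[0,0,0,0,0.3]]'>/dev/null; python3 -c "from h import *;st()"
```

```text
t11.05 rail xyz mm [76.4 -0.3] 42.9 yaw err(tool z) -0.0018 F rail [-4.2  4.3 -7.5] gap 0.397 grip 29.988206236594124 q7 -0.51
```

```bash
python3 -m crank '[[1,0,0,0,0.3],[1,0,0,0,0.3],[0,0,0,0,0.3],[0,0,0,0,0.3]]'>/dev/null; python3 -c "from h import *;st()"
```

```text
t11.55 rail xyz mm [76.6 -0.4] 43.0 yaw err(tool z) -0.0029 F rail [-14.7   5.2  -1.8] gap 0.396 grip 29.99444540881086 q7 -0.52
```

```bash
python3 -m crank '[[-1,0,0,0,0.55],[0,0,0,0,0.55],[0,0,0,0,0.55],[0,0,-20,0,0.55],[0,0,-45,0,0.55]]'>/dev/null; python3 -c "from h import *;st()"
python3 -m crank '[[-25,-26,0,0,0],[-22,-26,0,0,0],[0,0,0,0,0],[0,0,0,0,0]]' >/dev/null; python3 - <<'E'
from h import *
st();save('scene','s3.png',(230,130,370,250),5)
E
```

```text
t12.18 rail xyz mm [78.   0.3] 107.6 yaw err(tool z) -0.001 F rail [ 0.2 -0.6 -0.2] gap 0.551 grip 0.0 q7 -0.45
t12.68 rail xyz mm [31.3 50.6] 108.4 yaw err(tool z) -0.0015 F rail [ 0.6 -0.7 -0.4] gap 0.159 grip 0.0 q7 -0.34
```

View pics/s3.png

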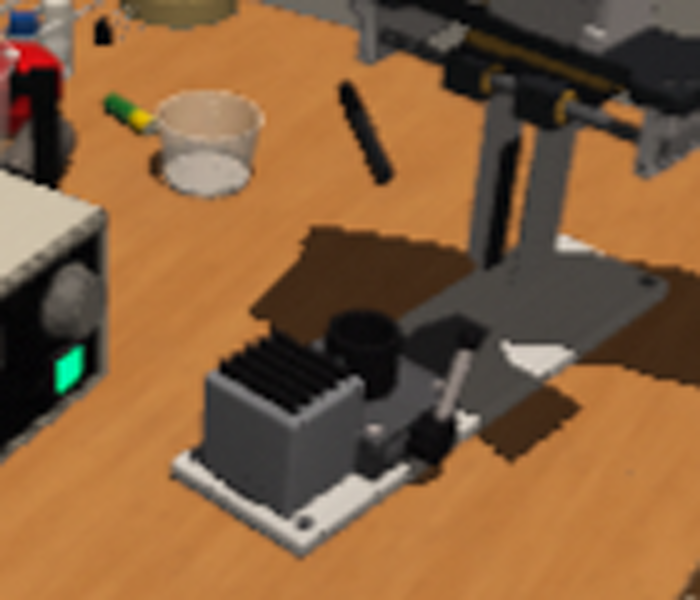

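The carriage now sits against the housing. The socket rim is at about (365,332) in the crop and the ball at about (467,333). The lever still leans back and the fingers are behind it.

```bash
python3 - <<'E'
from h import *
c=lambda u:((u[0]+.5)/5-.5+230,(u[1]+.5)/5-.5+130)
print(W2R(at('scene',c((365,332)),.07))*1000,W2R(at('scene',c((467,333)),.079))*1000)
E
python3 -m crank '[[0,-2,20,0,0],[0,0,20,0,0],[0,0,0,0,0]]' >/dev/null; python3 -c "from h import *;st()"
python3 -m crank '[[6,0,0,0,0],[6,0,0,0,0],[6,0,0,0,0],[0,0,0,0,0]]' >/dev/null; python3 -c "from h import *;st()"
```

```text
[76.77935529  2.30847168] [51.15927853 46.02317377]
t13.10 rail xyz mm [31.6 53.8] 67.0 yaw err(tool z) -0.0004 F rail [ 0.5 -0.5  1.4] gap 0.007 grip 0.0 q7 -0.39
t13.60 rail xyz mm [49.4 53. ] 68.5 yaw err(tool z) -0.0008 F rail [-0.4  0.5  0.4] gap 0.004 grip 0.16177000477910042 q7 -0.43
```

```bash
python3 -m crank '[[6,0,0,0,0],[6,0,0,0,0],[6,0,0,0,0]]' >/dev/null; python3 - <<'E'
from h import *
st();save('scene','s4.png',(230,130,370,250),5)
E
```

```text
t13.97 rail xyz mm [67.3 53.4] 68.0 yaw err(tool z) -0.0015 F rail [-3.4  0.3  3.4] gap 0.006 grip 1.7129327729344368 q7 -0.48
```

View pics/s4.png

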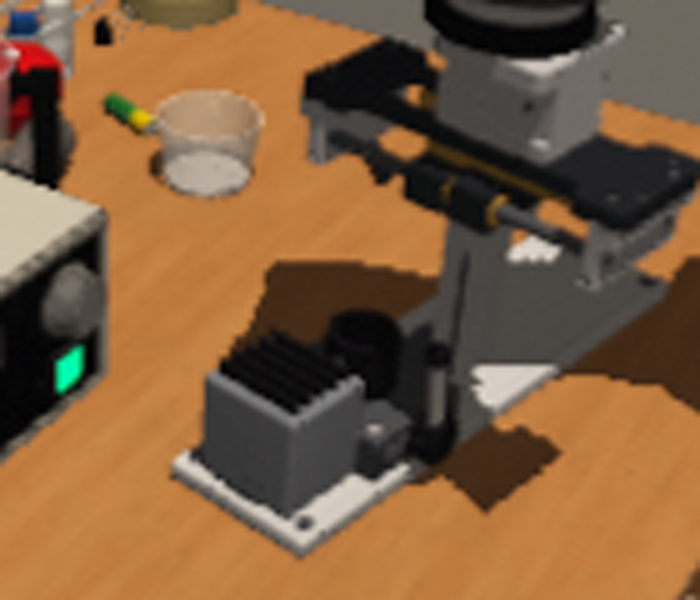

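The lever is now just past upright, with the finger behind the ball at (440,355). I'll keep going.

```bash
python3 -m crank '[[6,0,0,0,0],[6,0,0,0,0],[6,0,1,0,0],[0,0,0,0,0]]' >/dev/null; python3 -c "from h import *;st()"
python3 -m crank '[[5,0,2,0,0],[5,0,2,0,0],[5,0,2,0,0],[0,0,0,0,0]]' >/dev/null; python3 -c "from h import *;st()"
```

```text
t14.53 rail xyz mm [85.1 54.2] 66.6 yaw err(tool z) -0.0009 F rail [-2.7  2.4 -1.2] gap 0.005 grip 1.4738037809729576 q7 -0.52
t15.03 rail xyz mm [99.9 53.9] 60.8 yaw err(tool z) -0.0013 F rail [-3.   3.6  2. ] gap 0.0 grip 2.3158443692227593 q7 -0.57
```

```bash
python3 -m crank '[[4,0,0,0,0],[4,0,0,0,0],[2,0,0,0,0],[0,0,0,0,0]]' >/dev/null; python3 - <<'E'
from h import *
st();save('scene','s5.png',(230,130,370,250),5)
E
```

```text
t15.53 rail xyz mm [107.2  54.9] 60.2 yaw err(tool z) -0.003 F rail [-16.1   5.1   0.1] gap 0.002 grip 7.8465514071285725 q7 -0.59
```

View pics/s5.png

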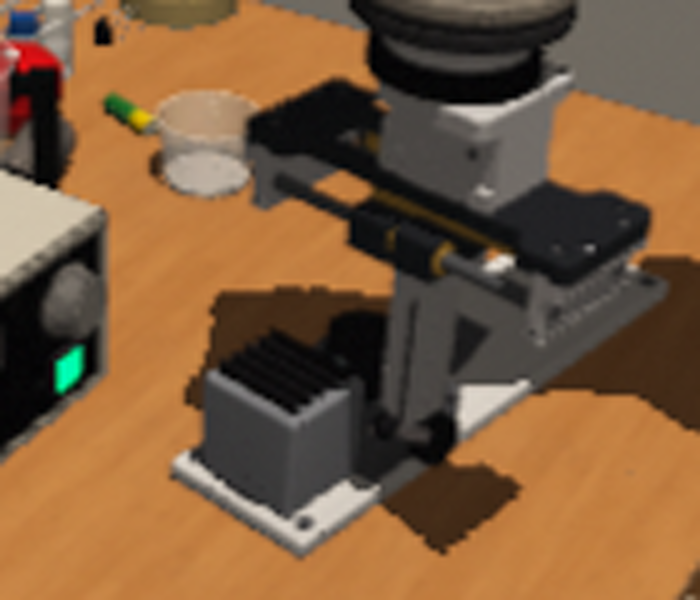

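The lever is well forward, with the ball at about (385,427) in front of the fingers, and resistance has gone up to 16 N. I'll push a little more to confirm it's at the end of travel.

```bash
python3 -m crank '[[2,0,0,0,0],[2,0,0,0,0],[0,0,0,0,0],[0,0,0,0,0]]' >/dev/null; python3 -c "from h import *;st()"
```

```text
t16.07 rail xyz mm [108.8  55.1] 60.0 yaw err(tool z) -0.0049 F rail [-29.7   2.3  -0.5] gap 0.004 grip 12.803088904620381 q7 -0.6
```

```bash
python3 -m crank '[[-10,0,0,0,0],[-10,0,0,0,0],[0,0,-50,0,0.2],[-30,0,-50,0,0.45],[0,0,0,0,0.45]]' >/dev/null; python3 - <<'E'
from h import *
st();save('scene','s6.png',(240,160,340,250),6)
c=lambda a,r=.055:R2W([.075+r*np.sin(a-.6),.05,.028+r*np.cos(a-.6)])[0]
print((proj('scene',[c(1.3),c(1.4),c(1.55),c(0,0)])+.5-[240,160])*6)
for l in('vial','amber_bottle'):
    for n in('scene','top'):
        for r in nets.regions_of(n,l)[:2]:
            y,x=np.where(r['pixels']);print(n,l,round(r['conf'],2),r['uv'],x.min(),x.max(),y.min(),y.max())
def err(xy,r=.0125,h=.061):
    t=np.linspace(0,6.28,40);P=np.array([[xy[0]+r*np.cos(a),xy[1]+r*np.sin(a),z] for a in t for z in(0,h)]);q=proj('scene',P);return q.min(0),q.max(0)
print(err([.509,.343]))
E
```

```text
t16.70 rail xyz mm [62.6 51.1] 164.4 yaw err(tool z) -0.0039 F rail [ 1.1 -0.3 -0.6] gap 0.287 grip 0.0 q7 -0.36
[[418.9030113  300.31604651]
 [411.79421841 311.97581482]
 [402.11438844 330.09447703]
 [460.70203028 345.62061827]]
scene vial 0.61 [206.3, 300.9] 199 214 286 317
top vial 0.48 [366.8, 223.9] 351 378 206 247
scene amber_bottle 0.75 [275.6, 268.7] 269 285 253 285
scene amber_bottle 0.49 [301.7, 209.9] 294 321 192 224
top amber_bottle 0.43 [202.6, 239.7] 196 209 235 246
(array([199.15672054, 285.82686635]), array([214.60646231, 317.98740709]))
```

View pics/s6.png

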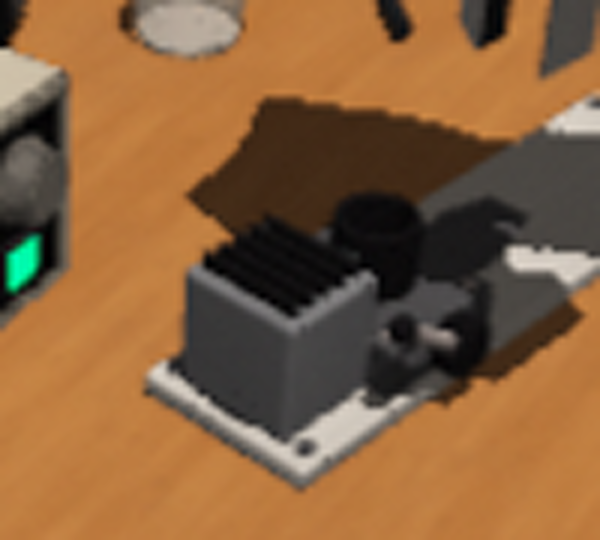

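The ball is at (404,331), which matches the prediction for 1.55 rad at (402,330), so the clamp is tight. Next I'll touch the socket from behind to fix its x accurately before inserting the vial.

```bash
python3 -m crank '[[-20,20,20,0,0],[-8,31,30,0,0],[0,0,40,0,0],[0,0,23,0,0],[0,0,0,0,0]]' >/dev/null; python3 -c "from h import *;st()"
python3 -m crank '[[3,0,0,0,0],[3,0,0,0,0],[0,0,0,0,0]]' >/dev/null; python3 -c "from h import *;st()"
for i in 1 2; do python3 -m crank '[[1,0,0,0,0],[1,0,0,0,0],[0,0,0,0,0]]' >/dev/null; python3 -c "from h import *;st()";done
```

```text
t17.57 rail xyz mm [36.4  4.2] 45.8 yaw err(tool z) -0.0002 F rail [ 0.2  0.2 -0.9] gap 0.003 grip 0.0 q7 -0.42
t17.95 rail xyz mm [42.1  2. ] 48.8 yaw err(tool z) -0.0011 F rail [-0.4  0.6  0.2] gap 0.002 grip 0.0 q7 -0.43
t18.32 rail xyz mm [43.8  2.4] 48.1 yaw err(tool z) -0.0015 F rail [ 0.2 -0.4  0.4] gap 0.004 grip 0.0 q7 -0.44
t18.70 rail xyz mm [45.9  2.5] 48.0 yaw err(tool z) -0.0014 F rail [ 0.2 -0.5 -0.1] gap 0.005 grip 0.0 q7 -0.44
```

```bash

for i in 1 2 3 4; do python3 -m crank '[[1,0,0,0,0],[0,0,0,0,0],[0,0,0,0,0]]' >/dev/null; python3 -c "from h import *;st()";done
```

```text
t19.07 rail xyz mm [46.8  2.4] 48.0 yaw err(tool z) -0.0015 F rail [ 0.4 -1.3  0.2] gap 0.001 grip 0.0 q7 -0.45
t19.45 rail xyz mm [47.3  2.4] 48.0 yaw err(tool z) -0.0018 F rail [-5.1 -1.3  1.3] gap 0.006 grip 2.6016618201174424 q7 -0.45
t19.82 rail xyz mm [47.4  2.4] 48.0 yaw err(tool z) -0.0025 F rail [-11.   -0.4   2.6] gap 0.001 grip 5.271340041799704 q7 -0.45
t20.20 rail xyz mm [47.4  2.5] 48.0 yaw err(tool z) -0.0033 F rail [-15.6  -0.7   4.1] gap 0.004 grip 7.84838453240809 q7 -0.45
```

```bash

python3 -m crank '[[-6,0,0,0,0.2],[0,0,-50,0,0.58],[15,0,0,0,0.58],[14.5,1,0,0,0.58],[0,0,0,0,0.58]]' >/dev/null; python3 -c "from h import *;st()"
```

```text
t20.82 rail xyz mm [74.8  1.9] 97.2 yaw err(tool z) 0.001 F rail [-0.1  0.6 -0.4] gap 0.501 grip 0.0 q7 -0.45
```

```bash

python3 -m crank '[[0,0,0,0,0.58],[0,0,30,0,0.58],[0,0,23,0,0.58],[0,0,0,0,0.58]]' >/dev/null; python3 -c "from h import *;st()"
python3 -m crank '[[0,0,0,0,0.3],[0,0,0,0,0.3],[0,0,0,0,0.3],[0,0,0,0,0.3]]' >/dev/null; python3 -c "from h import *;st()"
```

```text
t21.32 rail xyz mm [72.7  2.8] 43.4 yaw err(tool z) -0.0017 F rail [ 0.3 -0.7  0.4] gap 0.577 grip 0.0 q7 -0.51
t21.82 rail xyz mm [73.3  0.2] 45.9 yaw err(tool z) -0.0018 F rail [-1.2 -4.4  7.1] gap 0.394 grip 30.006951372488402 q7 -0.51
```

```bash

python3 -m crank '[[0,0,0,0,0.58],[0,0,0,0,0.58],[0,0,-40,0,0.58],[0,0,-50,0,0.58],[0,0,0,0,0.6]]' >/dev/null; python3 -c "
from h import *;st();print(W2R([.509,.343])*1000,W2R([.443,.197])*1000)"
```

```text
t22.45 rail xyz mm [73.7 -0.2] 138.1 yaw err(tool z) -0.0017 F rail [-0.2  0.  -1.1] gap 0.598 grip 0.0 q7 -0.42
[436.62237214  66.62463947] [280.69107115 103.46794784]
```

```bash

python3 -m crank '[[45,-8,0,0,0.6],[45,-8,0,0,0.6],[45,-8,0,0,0.6],[45,-8,0,0,0.6],[45,-8,0,0,0.6]]' >/dev/null
python3 -m crank '[[45,-9,0,0,0.6],[45,-9,0,0,0.6],[48,-9,0,0,0.6],[0,0,0,0,0.6]]' >/dev/null;python3 -c "from h import *;st()"
python3 -m crank '[[0,0,0,-0.175,0.6],[0,0,0,-0.175,0.6],[0,0,0,-0.175,0.6],[0,0,0,-0.175,0.6],[0,0,0,-0.175,0.6]]' >/dev/null
python3 -m crank '[[0,0,0,-0.175,0.6],[0,0,0,-0.175,0.6],[0,0,0,-0.175,0.6],[0,0,0,-0.17,0.6],[0,0,0,0,0.6]]' >/dev/null;python3 -c "from h import *;st();pose()"
```

```text
t23.57 rail xyz mm [439.8  70.5] 133.9 yaw err(tool z) 0.0035 F rail [-0.7 -0.6  0.2] gap 0.602 grip 0.0 q7 -1.14
t24.82 rail xyz mm [435.1  67.8] 134.1 yaw err(tool z) 1.5669 F rail [ 0.8 -0.3  0.6] gap 0.601 grip 0.0 q7 0.26
24.825 [0.5076 0.3418 0.1341] [[-0.981, 0.195, -0.001], [0.195, 0.981, -0.001], [0.001, -0.001, -1.0]] [0.5 0.7 0.6] 0.6012572539555605
```

```bash

python3 -m crank '[[-1,1.5,40,0,0.6],[0,0,40,0,0.6],[0,0,28,0,0.6],[0,0,10,0,0.6],[0,0,0,0,0.6]]' >/dev/null;python3 -c "from h import *;st()"
python3 -m crank '[[0,0,0,0,0.4],[0,0,0,0,0.3],[0,0,0,0,0.2],[0,0,0,0,0.2],[0,0,0,0,0.2]]' >/dev/null;python3 -c "from h import *;st()"
```

```text
t25.45 rail xyz mm [437.7  67. ] 17.0 yaw err(tool z) 1.5667 F rail [ 0.1 -0.1  0.6] gap 0.604 grip 0.0 q7 0.15
t26.07 rail xyz mm [437.9  66.6] 17.4 yaw err(tool z) 1.5683 F rail [-2.  -0.   6.6] gap 0.26 grip 29.911414617320133 q7 0.15
```

```bash

python3 -m crank '[[0,0,0,0,0.6],[0,0,0,0,0.6],[0,0,0,0,0.6],[0,0,-12,0,0.6],[0,0,-7,0,0.6]]' >/dev/null
python3 -m crank '[[0,0,0,0.175,0.6],[0,0,0,0.175,0.6],[0,0,0,0.175,0.6],[0,0,0,0.175,0.6],[0,0,0,0.175,0.6]]' >/dev/null
python3 -m crank '[[0,0,0,0.175,0.6],[0,0,0,0.175,0.6],[0,0,0,0.175,0.6],[0,0,0,0.17,0.6],[0,0,0,0,0.6]]' >/dev/null;python3 -c "from h import *;st()"
```

```text
t27.95 rail xyz mm [438.2  66.8] 36.7 yaw err(tool z) -0.0003 F rail [-0.4  0.8 -0.4] gap 0.599 grip 0.0 q7 -1.19
```

```bash

python3 -m crank '[[0,0,0,0,0.4],[0,0,0,0,0.3],[0,0,0,0,0.2],[0,0,0,0,0.2],[0,0,0,0,0.2]]' >/dev/null;python3 -c "from h import *;st()"
python3 -m crank '[[0,0,-30,0,0.2],[0,0,-40,0,0.2],[0,0,-40,0,0.2],[0,0,0,0,0.2]]' >/dev/null;python3 -c "from h import *;st()"
```

```text
t28.57 rail xyz mm [437.8  66.8] 36.0 yaw err(tool z) -0.0014 F rail [ 0.2  0.3 -0.3] gap 0.249 grip 29.834768209402682 q7 -1.19
t29.07 rail xyz mm [439.2  65.8] 149.1 yaw err(tool z) -0.0015 F rail [ 0.8 -0.4 -0.7] gap 0.249 grip 29.83447547230753 q7 -1.11
```

```bash

python3 -m crank '[[-45,8,0,0,0.2],[-45,8,0,0,0.2],[-45,8,0,0,0.2],[-45,8,0,0,0.2],[-45,8,0,0,0.2]]' >/dev/null
python3 -m crank '[[-45,8,0,0,0.2],[-45,8,0,0,0.2],[-49,9,0,0,0.2],[0,0,0,0,0.2],[0,0,0,0,0.2]]' >/dev/null;python3 -c "from h import *;st()"
```

```text
t30.32 rail xyz mm [74.2  2.8] 145.5 yaw err(tool z) -0.0015 F rail [-0.3  0.2 -0. ] gap 0.255 grip 29.834769447043072 q7 -0.4
```

```bash

python3 -m crank '[[0.5,2.5,20,0,0.2],[0,0,11,0,0.2],[0,0,0,0,0.2],[0,0,0,0,0.2]]' >/dev/null; python3 - <<'E'
from h import *
st();save('scene','s7.png',(250,120,350,210),6)
E
```

```text
t30.82 rail xyz mm [74.7 -0.2] 115.4 yaw err(tool z) -0.0008 F rail [ 0.1 -0.3 -0.9] gap 0.252 grip 29.834539256844437 q7 -0.42
```

View pics/s7.png

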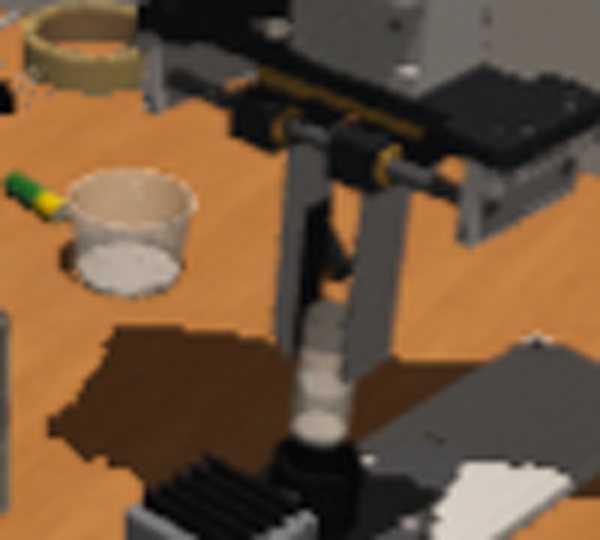

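The vial hangs upright between the fingers, its base at about (322,435) centred over the socket rim at about (318,450). I'll lower it slowly.

```bash

python3 -m crank '[[0,0,5,0,0.2],[0,0,3,0,0.2],[0,0,2,0,0.2],[0,0,0,0,0.2]]' >/dev/null; python3 -c "from h import *;st()"
python3 -m crank '[[0,0,2,0,0.2],[0,0,2,0,0.2],[0,0,0,0,0.2]]' >/dev/null; python3 -c "from h import *;st()"
```

```text
t31.38 rail xyz mm [74.2 -0. ] 104.8 yaw err(tool z) -0.0015 F rail [ 0.3 -0.  -0. ] gap 0.254 grip 29.83453100634506 q7 -0.43
t31.75 rail xyz mm [74.4  0.2] 100.7 yaw err(tool z) -0.0013 F rail [ 2.8  1.1 -2.2] gap 0.252 grip 29.795718044042587 q7 -0.43
```

```bash

python3 -m crank '[[0.7,-0.3,0,0,0.2],[0,0,3,0,0.2],[0,0,3,0,0.2],[0,0,0,0,0.2]]' >/dev/null; python3 -c "from h import *;st()"
python3 -m crank '[[0,0,3,0,0.2],[0,0,3,0,0.2],[0,0,0,0,0.2]]' >/dev/null; python3 -c "from h import *;st()"
```

```text
t32.25 rail xyz mm [74.9  0.2] 94.7 yaw err(tool z) -0.0015 F rail [ 0.8  0.7 -1.2] gap 0.249 grip 29.81341417427757 q7 -0.44
t32.62 rail xyz mm [74.9  0.3] 88.7 yaw err(tool z) -0.0015 F rail [ 0.3  1.  -0.7] gap 0.251 grip 29.81418242372456 q7 -0.44
```

Base is now at about 52 mm; the floor is at 40, so the TCP should end near 76.

```bash

python3 -m crank '[[0,-0.3,3,0,0.2],[0,0,3,0,0.2],[0,0,3,0,0.2],[0,0,0,0,0.2]]' >/dev/null; python3 -c "from h import *;st()"
for i in 1 2; do python3 -m crank '[[0,0,1.5,0,0.2],[0,0,0,0,0.2]]' >/dev/null; python3 -c "from h import *;st()"; done
```

```text
t33.12 rail xyz mm [74.9  0.6] 79.8 yaw err(tool z) -0.0015 F rail [ 0.9  0.2 -0.3] gap 0.252 grip 29.828125820931746 q7 -0.45
t33.38 rail xyz mm [74.9  0.5] 78.4 yaw err(tool z) -0.0015 F rail [-0.2  1.  -1.5] gap 0.249 grip 29.827679892769083 q7 -0.45
t33.62 rail xyz mm [74.9  0.5] 76.9 yaw err(tool z) -0.0015 F rail [ 0.  -0.8 -0.2] gap 0.248 grip 29.828909842763096 q7 -0.46
```

```bash

for i in 1 2; do python3 -m crank '[[0,0,0.7,0,0.2],[0,0,0,0,0.2]]' >/dev/null; python3 -c "from h import *;st()"; done
```

```text
t33.88 rail xyz mm [74.9  0.5] 76.3 yaw err(tool z) -0.0016 F rail [-0.4  0.6 -1. ] gap 0.252 grip 29.829677893139888 q7 -0.46
t34.12 rail xyz mm [75.   0.3] 75.8 yaw err(tool z) -0.0016 F rail [-0.4  1.1  3.6] gap 0.252 grip 29.83983720332617 q7 -0.46
```

Fz rose to 3.6 N at TCP 75.8, so the vial is on the floor. I'll release and retreat.

```bash

python3 -m crank '[[0,0,0,0,0.3],[0,0,0,0,0.45],[0,0,0,0,0.45],[0,0,-20,0,0.45],[0,0,-40,0,0.45]]' >/dev/null
python3 -m crank '[[0,0,-50,0,0.45],[-50,0,-20,0,0.45],[-60,0,0,0,0.45],[-60,0,0,0,0.45],[0,0,0,0,0.45]]' >/dev/null
python3 - <<'E'
from h import *
st();save('scene','s8.png',(240,140,340,230),6)
E
```

```text
t35.38 rail xyz mm [-99.7   1.4] 205.5 yaw err(tool z) -0.0081 F rail [ 1.2 -1.2 -0.1] gap 0.448 grip 0.0 q7 0.0
```

View pics/s8.png

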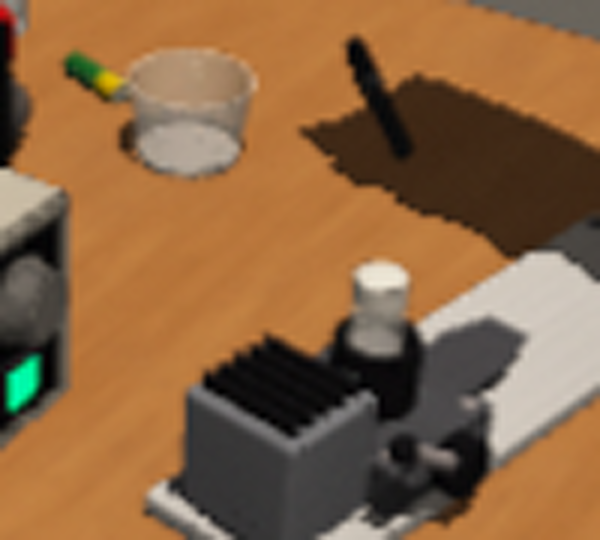

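The vial stands upright and seated in the socket, with its cap at (382,275). The lever ball is still forward at (404,450), and the cup hasn't moved. I'll hand the job in.

```bash
python3 -m crank '[[0,0,0,0,0.45],[0,0,0,0,0.45]]' >/dev/null; python3 -c "from plant import env;print(env.sign_off())"
```

```text
the job is handed in; nothing more can be done
None
```

I handed the job in at about 36 s: the carriage is home against the lamp housing, the clamp is fully over, and the vial stands upright on the socket's floor. I steered clear of the bottle and cup; the last picture shows the cup unmoved, but I didn't re-check the bottle, and sign-off gave no verdict.

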